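Hand over a trackball's ball in its dish, tab first

ROBOT

A 7-joint arm with a two-finger parallel gripper is mounted at the origin on the work surface. World frame = base frame: x ahead of the robot, y to its left, z up, the work surface at z = 0. Lengths are in m, angles in rad, forces in N, time in s.
With the tool pointing down it reaches from about 0.4 to 0.85 m from the base axis. Payload 10.4 kg.
Tool frame: the origin (TCP) lies at the very end of the fingers, on their centre line; the grasp point (between the pads) lies 19 mm behind it (manip.grip_point_offset is the distance from the TCP to the grasp point, in m); z points along the fingers, y is the line along which they close (so a half turn about z gives the same grasp; the last joint's range is limited). The gripper opens to 85 mm and grips with 20 to 120 N. Pads are 22 mm wide; open, the fingers measure 114 mm over their backs; the gripper's body (76 mm by 85 mm) begins 54 mm behind the grasp point. The pads swing forward as they close: fully open they stand 13 mm farther back than shut.
Start: joints at [1.155, 0.332, -0.065, 1.46, 0.022, 1.35, -0.088], TCP at [0.239, -0.577, 0.231] pointing down, gripper open.
Joint ranges: [-2.6, 2.6], [-0.5, 2.12], [-1.47, 1.34], [0.16, 2.42], [-1.27, 4.41], [0.06, 2.06], [-2.6, 2.6]. Speed limits (rad/s): [2.22, 2.22, 2.79, 2.79, 3.14, 3.14, 3.14].

INTERFACE

Orientations are given as a unit quaternion [x, y, z, w].
In Python, from workcell import manip gives the robot as it stands. The module is installed in compiled form; this text tells all that it offers.
- The arm moves only by the shell command python3 -m inch 'ROWS' [OPENING] [FORCE]. ROWS is JSON, a list of rows, each a list of 2 entries, a list of its own where there are three numbers: the shift along the tool's x, y, z each as a share of 0.08 m, from -1 to 1, then the turn, a rotation vector about the tool's x, y, z each as a share of 45 degrees, from -1 to 1. A call has exactly 10 rows; each row is the pose to reach, as a shift and turn from the pose commanded when the call began, along the tool's axes at that moment; what a row does not reach only later rows make up. A row lasts 1/10 s, in which the tool goes at most 50 mm and 8.59 degrees, less where a joint would pass 70% of its speed; a pose out of reach is approached as far as the arm can. A call with a number of a shift or a turn outside -1 to 1 is refused whole. A call with a gripper value outside its range is refused whole. OPENING is the opening, from 0 (shut) to 1 (fully open), set as the call begins (- or left out, the last holds). The fingers move at their own pace and stop on an object; FORCE is the grip in N (left out, the last holds). Time passes only in rows, so rows that repeat a pose let the fingers close, or fill a call up. It gives the time, the measured TCP pose, the force, the opening and the grip force at its end, in the units of the state.
- manip.get_obs(): the state, without advancing time (a new reading comes with each control period).
- manip.camera(name): name is "side" or "top"; returns the picture (480x640x3 uint8, red, green, blue); there is no depth.
- manip.camera_params(name): a dict with "fov_y" (degrees; the focal length in pixels is half the picture's height over the tangent of half this angle, whatever the lens; pixels are square), "cx", "cy" (the principal point, pixels), "camera_from_world" (4x4, takes a point from world to camera coordinates). Camera axes: x right, y up, looking along -z (the intrinsics and any distortion apply to the point x, -y, -z); pixel columns grow to the right and rows downward; lengths in m; the calibration is good to about 2 mm. A picture is of the moment at which its call begins. camera_params takes no time and is no camera call.
- manip.hand_in(): hands the job in; it is judged then, once.
The state is a dict: "clock": time; "joint_pos": joint angles; "joint_velocities": joint speeds; "tau": joint torques, N m; "position": TCP position; "ee_rot": TCP orientation; "ft_force": force on the tool from outside, world axes, zero at the start; "torque": the same for the moment, N m; "grip_width": opening from 0.0 (shut) to 1.0 (fully open); "grasp_force": force on a finger pad.
Only numpy, scipy, OpenCV 4.12 (cv2) and the standard library are available. Lean on these libraries where they do the work, as an engineer would, in place of code of your own. Each camera call takes 0.05 s, during which the arm holds its last target. There are 200 camera calls.

TASK

The trackball's polished ball lies loose in the little eight-sided porcelain dish: pick the dish up gently by its sides (no more than 25 N of grip, the porcelain is thin) without touching the clean ball. Lift it level and give it about a quarter turn in the air, so that its finger tab points the same way as the trackball's palm end, to the colleague on the left, keeping the ball in the middle of the dish all the way. Finish while still holding it out to her, level and still, about 15 cm above the middle of the trackball, and leave everything else on the desk where it is.

Things in the scene. Friction and masses are not known exactly. Their poses are not given: they have to be found in the camera images.
- dish: loose white porcelain dish, 0.12 kg, a regular octagon 66 mm across its flats, 24 mm high, on a narrower foot 42 mm wide. Origin: centre of its underside, on the desk. x axis: out along its finger tab, at the start roughly away from the robot (+x); z up. Grip it across its upright side faces at its +y and -y: 66 mm apart, 27 mm wide, 12 to 24 mm above the underside. A finger must not press over 25 N
- dish_tab (a point): a point on the dish's finger tab, 56 mm from the dish's centre along its x axis, 19.5 mm above its underside. The tab is a flat tongue 20 mm wide and 5 mm thick that ends 66 mm from the dish's centre
- dish_middle (a point): where the ball's centre lies when the ball rests in the middle of the dish: on the dish's axis, 35 mm above its underside. The dish's inside is a smooth round hollow, radius of curvature 70 mm, 56 mm wide, 6 mm deep, its lowest point 18 mm above the underside
- ball: the trackball's loose grey ball, 34 mm in diameter, 0.035 kg, polished, lying in the dish; its top is 52 mm above the desk. Origin: its centre. It rolls in the hollow (period about half a second) when the dish is jerked or tilted, settles in a second or two when the dish is still, and climbs over the rim when about 20 mm off the middle
- trackball: the black pointing device the ball belongs to, loose on the desk at the left: an arched housing 133 mm long, 80 mm wide, 41 mm high, with a grey collar (empty socket) on top and two grey buttons at one end. Origin: centre of its underside. x axis: towards its palm end, the plain end without buttons, which faces roughly left (+y) to the colleague; z up. Not to be moved
- notes: a pad of paper notes 76 x 76 mm, 22 mm high; origin: centre of its underside; to be left alone
- tape: a roll of tape lying flat, 72 mm in diameter, 19 mm high; origin: centre of its underside; to be left alone
- mug: a white mug, 82 mm in diameter, 95 mm high, with a handle; origin: centre of its underside; to be left alone
- stapler: a black stapler, 132 mm long (its x axis), 36 mm wide, 54 mm high; origin: centre of its underside; to be left alone
Not all that is in view belongs to the job. Of the things shaped like the ball, the grey one is meant.

How it is judged:
By the outcome, as a careful person would: the job done as asked, in the order asked, and still so for the second after the job is handed in, while the arm keeps its last pose, push and grip.
It also fails if it takes over 64 s, if anything falls off the work surface, if the arm or the gripper's body presses on something with over 40 N, if the wrist force passes 120 N, or if a joint passes its speed limit or range.

## Working session

There is one attempt and no reset: what is moved stays moved. The work goes in short steps, Python scripts to look and compute and a shell command to move; the robot and the scene stay as the last step left them, time stands still between calls to the robot, and variables do not carry over. Pictures are saved under pics/ and viewed, at most 10 in all, crops included, and the job is handed in when it is done.

```bash
mkdir -p pics
python3 - <<'E'
from workcell import manip
import cv2, numpy as np
o=manip.get_obs()
for k in ("clock","position","ee_rot","grip_width"): print(k,o[k])
print(manip.grip_point_offset)
for n in("side","top"):
    cv2.imwrite(f"pics/{n}0.png",manip.camera(n)[:,:,::-1]); p=manip.camera_params(n); print(n,p)
E
```

```text
clock 0.0
position [ 0.23910083 -0.57704225  0.23050842]
ee_rot [ 9.80768934e-01  1.95171141e-01 -1.66093273e-04 -7.04867340e-04]
grip_width 0.9967450010265549
0.0187
side {'fov_y': 47.06802576851994, 'cx': 320.9731333067209, 'cy': 236.38363585061327, 'camera_from_world': array([[-0.96225944, -0.27208934, -0.00491578,  0.58331266],
       [ 0.17151217, -0.62038927,  0.76531087, -0.15921826],
       [-0.21128263,  0.73558449,  0.64364206, -0.84075253],
       [ 0.        ,  0.        ,  0.        ,  1.        ]])}
top {'fov_y': 48.15368244182479, 'cx': 318.6194307078464, 'cy': 250.8772722168637, 'camera_from_world': array([[-0.0071462 , -0.99994852,  0.00720342, -0.02511441],
       [ 0.99029099, -0.00607674,  0.13887706, -0.60146996],
       [-0.13882614,  0.00812592,  0.99028343, -0.89957574],
       [ 0.        ,  0.        ,  0.        ,  1.        ]])}
```

View pics/top0.png

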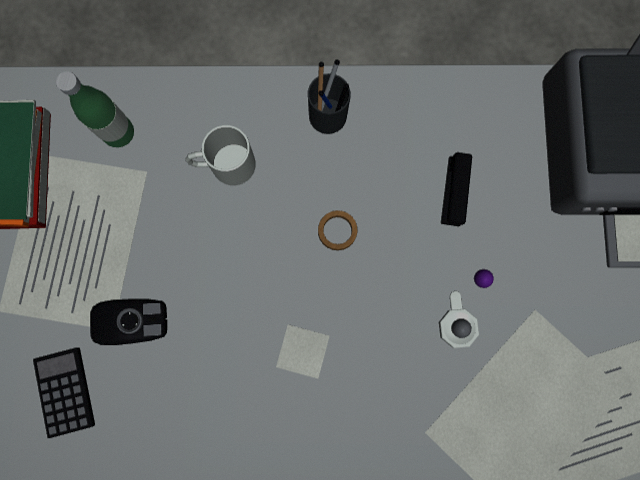

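View pics/side0.png

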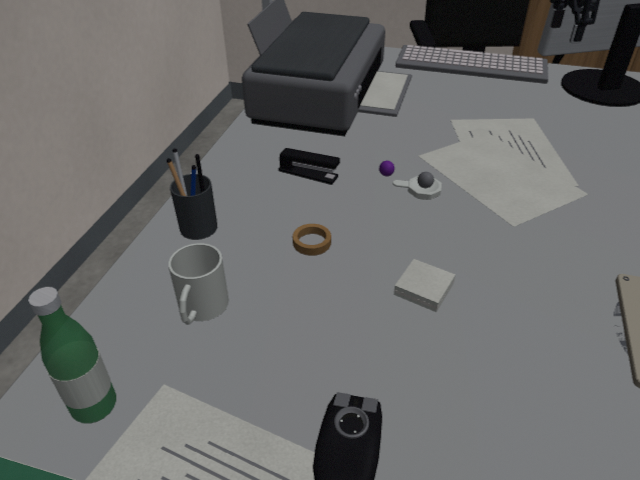

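The top view shows the following:
- Dish at about (459,327), with the grey ball in it at (461,328) and the tab tip at (455,293).
- Trackball at about (128,321), buttons to the right and palm end to the left.
- Candidates for the ball: grey (461,328), purple (484,278) and the trackball's empty collar (129,320). The grey one in the dish is meant.
- White look-alikes for the dish: the notes (303,351) and the mug (229,155).

The side view agrees: dish (425,187), purple ball (387,168), trackball (348,435).

```bash
cat > h.py <<'E'
import cv2, numpy as np
from workcell import manip
def ray(n,px):
    p=manip.camera_params(n); M=p["camera_from_world"]; f=240/np.tan(np.radians(p["fov_y"]/2))
    px=np.atleast_2d(px).astype(float)
    d=np.c_[(px[:,0]-p["cx"])/f,-(px[:,1]-p["cy"])/f,-np.ones(len(px))]@M[:3,:3]
    return -M[:3,:3].T@M[:3,3], d
def onplane(n,px,z):
    c,d=ray(n,px); return c+d*((z-c[2])/d[:,2])[:,None]
def cross(a,pa,b,pb):
    c1,d1=ray(a,pa); c2,d2=ray(b,pb); d1,d2=d1[0],d2[0]
    s=np.linalg.lstsq(np.c_[d1,-d2],c2-c1,rcond=None)[0]; p,q=c1+s[0]*d1,c2+s[1]*d2
    return (p+q)/2, np.linalg.norm(p-q)
E
python3 - <<'E'
from h import *
np.set_printoptions(precision=4,suppress=True)
t=cv2.imread("pics/top0.png"); s=cv2.imread("pics/side0.png")
def big(m): 
    c=max(cv2.findContours(m,cv2.RETR_EXTERNAL,cv2.CHAIN_APPROX_NONE)[0],key=cv2.contourArea); return c
def roi(img,x0,y0,x1,y1):
    return img[y0:y1,x0:x1],np.array([x0,y0])
r,o=roi(t,430,280,490,356); hsv=cv2.cvtColor(r,cv2.COLOR_BGR2HSV)
g=r.mean(2); print("desk",np.median(g), "max",g.max())
m=((g>(np.median(g)+g.max())/2)*255).astype(np.uint8)
c=big(m); f=np.zeros_like(m); cv2.drawContours(f,[c],-1,255,-1)
body=cv2.morphologyEx(f,cv2.MORPH_OPEN,cv2.getStructuringElement(cv2.MORPH_ELLIPSE,(19,19)))
W=lambda mm,z:onplane("top",np.argwhere(mm>0)[:,::-1]+o,z)
b=W(body,.024); C=b.mean(0); print("dish c",C, "ext",np.ptp(b,axis=0),"area",cv2.contourArea(big(body)))
a=W(f,.0225); q=a[:,:2]-C[:2]; tip=a[np.hypot(*q.T)>.043]; 
tc=tip.mean(0); v=tc-C; print("tab",tc,"far",np.hypot(*q.T).max(),"heading deg",np.degrees(np.arctan2(v[1],v[0])))
h=b[:,:2]-C[:2]
for k in range(8):
    an=np.arctan2(v[1],v[0])+k*np.pi/8; print(round(np.ptp(h@[np.cos(an),np.sin(an)]),4),end=" ")
print()
# ball: dark within dish
bm=((g<np.median(g)-25)&(f>0)).astype(np.uint8)*255; cb=big(bm); (x,y),R=cv2.minEnclosingCircle(cb); tb=np.array([x,y])+o; print("ball px",tb,R)
r2,o2=roi(s,405,165,450,205); g2=r2.mean(2); cb=big((g2<90).astype(np.uint8)*255);(x,y),R=cv2.minEnclosingCircle(cb); sb=np.array([x,y])+o2; print(sb,R)
print("ball",cross("top",tb,"side",sb), onplane("top",tb,.035))
# trackball
r3,o3=roi(t,75,285,180,355); g3=cv2.GaussianBlur(r3,(3,3),0).mean(2); m3=(g3<65).astype(np.uint8)*255; c3=big(cv2.morphologyEx(m3,cv2.MORPH_CLOSE,np.ones((9,9))))
rc=cv2.minAreaRect(c3); print("tb rect",rc[0]+o3,rc[1:]); 
for z in(0,.01,.02): 
    P=onplane("top",cv2.boxPoints(rc)+o3,z); print(z,P.mean(0),[np.linalg.norm(P[i+1]-P[i]).round(4) for i in(0,1)], [np.degrees(np.arctan2(*(P[i+1]-P[i])[1::-1])).round(1) for i in (0,1)])
k=np.vstack([cv2.resize(t[260:360,420:520],None,fx=4,fy=4),cv2.resize(t[280:360,70:170],None,fx=4,fy=4)[:200]])
kk=np.hstack([cv2.resize(t[265:365,420:520],None,fx=4,fy=4),cv2.resize(t[270:370,75:175],None,fx=4,fy=4)]); cv2.imwrite("pics/crop.png",kk)
E
```

```text
desk 125.33333333333333 max 185.33333333333334
dish c [ 0.4654 -0.2753  0.024 ] ext [0.0626 0.0622 0.    ] area 1014.5
tab [nan nan nan] far 0.034352430562622306 heading deg nan
nan nan nan nan nan nan nan nan 
ball px [460.925 328.   ] 10.12460708618164
[425.1829 179.5976] 8.237451553344727
ball (array([ 0.4647, -0.2762,  0.0312]), np.float64(0.001967447436184002)) [[ 0.4657 -0.2751  0.035 ]]
tb rect [128.  321.5] ((45.0, 76.0), 90.0)
0 [0.4815 0.3135 0.    ] [np.float64(0.1368), np.float64(0.0802)] [np.float64(-90.4), np.float64(-178.2)]
0.01 [0.4814 0.3101 0.01  ] [np.float64(0.1354), np.float64(0.0793)] [np.float64(-90.4), np.float64(-178.2)]
0.02 [0.4813 0.3066 0.02  ] [np.float64(0.134), np.float64(0.0785)] [np.float64(-90.4), np.float64(-178.2)]<stdin>:16: RuntimeWarning: Mean of empty slice.
  ret = um.true_divide(
```

View pics/crop.png

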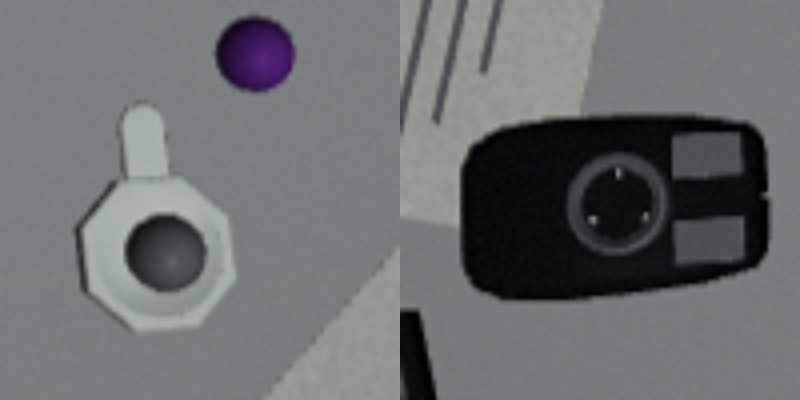

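The crop confirms the grey ball in the white octagonal dish with its tab pointing up-left (tip about (455,291)), and the purple decoy at (484,278). The trackball's palm end is to the left, and its buttons show a tilt of about 3°. I'll refine the dish heading.

Run:
```python
from h import *
np.set_printoptions(precision=4,suppress=True)
t=cv2.imread("pics/top0.png"); o=np.array([430,280]); r=t[280:356,430:490]; 
hsv=cv2.cvtColor(r,cv2.COLOR_BGR2HSV); g=r.mean(2)
u=4; G=cv2.resize(g.astype(np.float32),None,fx=u,fy=u,interpolation=cv2.INTER_CUBIC)
m=(G>145).astype(np.uint8)*255
m[:, 55*u:]=0
c=max(cv2.findContours(m,cv2.RETR_EXTERNAL,cv2.CHAIN_APPROX_NONE)[0],key=cv2.contourArea)
f=np.zeros_like(m); cv2.drawContours(f,[c],-1,255,-1)
body=cv2.morphologyEx(f,cv2.MORPH_OPEN,cv2.getStructuringElement(cv2.MORPH_ELLIPSE,(81,81)))
W=lambda mm,z:onplane("top",(np.argwhere(mm>0)[:,::-1]+.5)/u-.5+o,z)
b=W(body,.024); C=b.mean(0); a=W(f,.022); q=np.hypot(*(a-C)[:,:2].T); tip=a[q>.042]
v=tip.mean(0)-C; an=np.arctan2(v[1],v[0])
print("C",C,"far",q.max(),"head",np.degrees(an),[np.ptp((b-C)[:,:2]@[np.cos(an+k*np.pi/8),np.sin(an+k*np.pi/8)]).round(4) for k in range(8)])
# octagon edge directions
e=max(cv2.findContours(body,cv2.RETR_EXTERNAL,cv2.CHAIN_APPROX_NONE)[0],key=cv2.contourArea)
P=onplane("top",(e[:,0]+.5)/u-.5+o,.024)[:,:2]-C[:2]
best=[(np.ptp(P@[np.cos(x),np.sin(x)])+np.ptp(P@[-np.sin(x),np.cos(x)])) for x in np.radians(np.arange(-20,21))]
w45=[sum(np.ptp(P@[np.cos(x+k*np.pi/4),np.sin(x+k*np.pi/4)]) for k in range(4)) for x in np.radians(np.arange(-22,23))]
print("flat heading",np.arange(-22,23)[np.argmin(w45)],min(w45)/4)
print("collar",onplane("top",[129.5,320.7],.041), "btn mid",onplane("top",[75+(707.5-400)/4,270+199/4],.035))
```

```text
C [ 0.4659 -0.2754  0.024 ] far 0.06485975406996494 head 4.443355049758493 [np.float64(0.0675), np.float64(0.0671), np.float64(0.0644), np.float64(0.0658), np.float64(0.0646), np.float64(0.0663), np.float64(0.0643), np.float64(0.0665)]
flat heading 5 0.06518273567648297
collar [[0.4822 0.2969 0.041 ]] btn mid [[0.4836 0.2604 0.035 ]]
```

```bash
R='[[[0.1,-0.06,0.02],[0,0,0]],[[0.2,-0.12,0.05],[0,0,0]],[[0.3,-0.18,0.08],[0,0,0]],[[0.4,-0.24,0.11],[0,0,0]],[[0.5,-0.3,0.14],[0,0,0]],[[0.6,-0.36,0.17],[0,0,0]],[[0.7,-0.42,0.2],[0,0,0]],[[0.8,-0.48,0.23],[0,0,0]],[[0.9,-0.54,0.26],[0,0,0]],[[1,-0.59,0.28],[0,0,0]]]'; echo skip >/dev/null
python3 -m inch '[[[0.1,-0.06,0],[0,0,0]],[[0.2,-0.12,0],[0,0,0]],[[0.3,-0.18,0],[0,0,0]],[[0.4,-0.24,0],[0,0,0]],[[0.5,-0.3,0],[0,0,0]],[[0.6,-0.36,0],[0,0,0]],[[0.7,-0.42,0],[0,0,0]],[[0.8,-0.48,0],[0,0,0]],[[0.9,-0.54,0],[0,0,0]],[[1,-0.59,0],[0,0,0]]]' 1 20
python3 -m inch '[[[0.1,-0.06,0],[0,0,0]],[[0.2,-0.12,0],[0,0,0]],[[0.3,-0.18,0],[0,0,0]],[[0.4,-0.24,0],[0,0,0]],[[0.5,-0.3,0],[0,0,0]],[[0.6,-0.36,0],[0,0,0]],[[0.7,-0.42,0],[0,0,0]],[[0.8,-0.48,0],[0,0,0]],[[0.9,-0.54,0],[0,0,0]],[[1,-0.59,0],[0,0,0]]]'
python3 -m inch '[[[0.1,-0.06,0],[0,0,0]],[[0.2,-0.12,0],[0,0,0]],[[0.3,-0.18,0],[0,0,0]],[[0.4,-0.24,0],[0,0,0]],[[0.5,-0.3,0],[0,0,0]],[[0.6,-0.36,0],[0,0,0]],[[0.7,-0.42,0],[0,0,0]],[[0.8,-0.48,0],[0,0,0]],[[0.9,-0.54,0],[0,0,0]],[[1,-0.59,0],[0,0,0]]]'
python3 -m inch '[[[0.1,-0.06,0.1],[0,0,0]],[[0.2,-0.12,0.2],[0,0,0]],[[0.3,-0.18,0.3],[0,0,0.08]],[[0.4,-0.24,0.4],[0,0,0.15]],[[0.5,-0.3,0.5],[0,0,0.23]],[[0.6,-0.36,0.6],[0,0,0.3]],[[0.7,-0.42,0.7],[0,0,0.35]],[[0.8,-0.48,0.8],[0,0,0.39]],[[0.9,-0.54,0.9],[0,0,0.39]],[[1,-0.59,1],[0,0,0.39]]]'
```

```text
clock: 1.1
position: [0.2955, -0.5025, 0.2314]
ee_rot: [0.981, 0.195, 0.0, 0.0]
ft_force: [-0.3, 0.7, -0.1]
grip_width: 0.998
grasp_force: 0.0
clock: 2.1
position: [0.3514, -0.4283, 0.2314]
ee_rot: [0.981, 0.195, 0.0, 0.0]
ft_force: [-0.0, 0.3, -0.9]
grip_width: 1.0
grasp_force: 0.0
clock: 3.1
position: [0.4072, -0.3541, 0.2313]
ee_rot: [0.981, 0.195, 0.0, 0.0]
ft_force: [-0.7, 0.6, -0.3]
grip_width: 0.999
grasp_force: 0.0
clock: 4.1
position: [0.4629, -0.2797, 0.1503]
ee_rot: [0.999, 0.044, -0.0, -0.0]
ft_force: [0.1, -0.0, -0.7]
grip_width: 1.002
grasp_force: 0.0
```

```bash
python3 -m inch '[[[0.02,-0.02,0.1],[0,0,0]],[[0.04,-0.05,0.2],[0,0,0]],[[0.04,-0.05,0.3],[0,0,0]],[[0.04,-0.05,0.4],[0,0,0]],[[0.04,-0.05,0.5],[0,0,0]],[[0.04,-0.05,0.65],[0,0,0]],[[0.04,-0.05,0.8],[0,0,0]],[[0.04,-0.05,0.95],[0,0,0]],[[0.04,-0.05,1],[0,0,0]],[[0.04,-0.05,1],[0,0,0]]]'
python3 - <<'E'
from h import *
s=manip.camera("side")[:,:,::-1]; t=manip.camera("top")[:,:,::-1]
cv2.imwrite("pics/c1.png",np.hstack([cv2.resize(s[110:230,370:490],(400,400),interpolation=2),cv2.resize(t[260:380,400:520],(400,400),interpolation=2)]))
print(manip.get_obs()["position"])
E
```

```text
clock: 5.1
position: [0.465, -0.276, 0.0704]
ee_rot: [0.999, 0.043, -0.001, -0.0]
ft_force: [0.8, -0.4, -0.3]
grip_width: 0.996
grasp_force: 0.0
[ 0.46570332 -0.27634153  0.07158251]
```

View pics/c1.png

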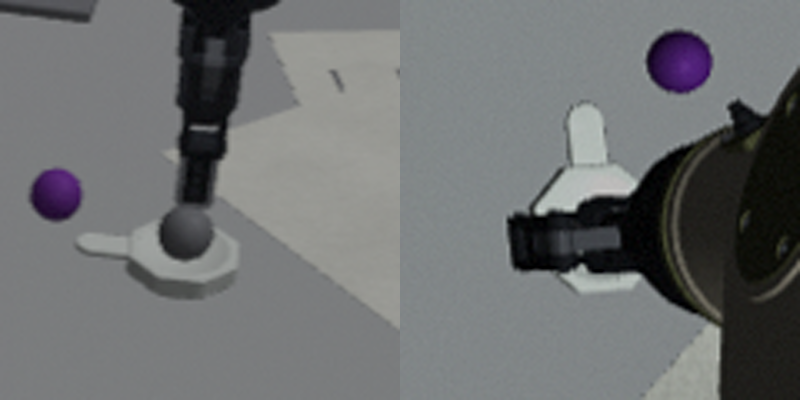

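The side crop shows the grey ball centred in the dish and the nearest finger's tip at about (428,171). The top crop shows the fingers straddling the dish. I'll check the real tip height from that pixel.

Run:
```python
from h import *
c,d=ray("side",[[428.5,171.5]]); d=d[0]
for y in(-.234,-.226,-.22): print(c+d*(y-c[1])/d[1])
```

```text
[ 0.45725574 -0.234       0.07877294]
[ 0.45684989 -0.226       0.0839207 ]
[ 0.4565455  -0.22        0.08778152]
```

Run:
```python
from h import *
print(onplane("top",[[400+130*.3,332.6]],.09),onplane("top",[[400+130*.3,332.6]],.12))
t=cv2.imread("pics/c1.png")
cv2.imwrite("pics/c2.png",np.hstack([cv2.resize(t[80:280,120:270],(600,600)[:2],interpolation=2)[:, :400],cv2.resize(t[180:300,500:620],(400,600),interpolation=2)]))
print(cross("top",[[400+(545-400)*.3,332.6]],"side",[[428.5,171.5-3]]))
```

```text
[[ 0.45878342 -0.22408287  0.09      ]] [[ 0.45918304 -0.21721071  0.12      ]]
(array([ 0.45832813, -0.23228742,  0.08652171]), np.float64(0.0007130029895967856))
```

```bash
python3 -m inch '[[[0.03,0,0.1],[0,0,0]],[[0.03,0,0.2],[0,0,0]],[[0.03,0,0.32],[0,0,0]],[[0.03,0,0.44],[0,0,0]],[[0.03,0,0.56],[0,0,0]],[[0.03,0,0.68],[0,0,0]],[[0.03,0,0.78],[0,0,0]],[[0.03,0,0.85],[0,0,0]],[[0.03,0,0.9],[0,0,0]],[[0.03,0,0.9],[0,0,0]]]'
python3 - <<'E'
from h import *
s=manip.camera("side")[:,:,::-1]; t=manip.camera("top")[:,:,::-1]
cv2.imwrite("pics/d1.png",np.hstack([cv2.resize(s[140:220,385:465],(400,400),interpolation=2),cv2.resize(t[280:360,420:500],(400,400),interpolation=2)]))
print(manip.get_obs()["position"])
E
```

```text
clock: 6.2
position: [0.4677, -0.2759, -0.0012]
ee_rot: [0.999, 0.043, -0.0, -0.0]
ft_force: [0.2, -0.1, -0.0]
grip_width: 1.002
grasp_force: 0.0
[ 0.46806196 -0.2760954  -0.00047632]
```

View pics/d1.png

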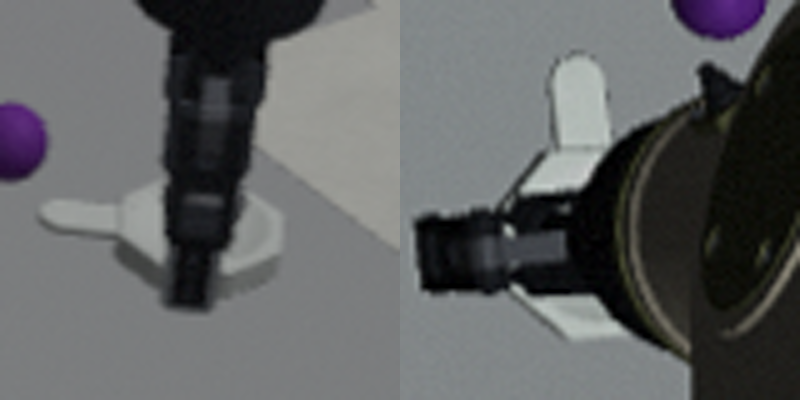

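The finger stands just outside the near face of the dish, about centred on it (tip at about (423,200) in the side view), and the ball is untouched. I'll close in stages.

```bash
python3 -m inch '[[[0,0,0],[0,0,0]],[[0,0,0],[0,0,0]],[[0,0,0],[0,0,0]],[[0,0,0],[0,0,0]],[[0,0,0],[0,0,0]],[[0,0,0],[0,0,0]],[[0,0,0],[0,0,0]],[[0,0,0],[0,0,0]],[[0,0,0],[0,0,0]],[[0,0,0],[0,0,0]]]' 0.82 20
python3 -m inch '[[[0,0,0],[0,0,0]],[[0,0,0],[0,0,0]],[[0,0,0],[0,0,0]],[[0,0,0],[0,0,0]],[[0,0,0],[0,0,0]],[[0,0,0],[0,0,0]],[[0,0,0],[0,0,0]],[[0,0,0],[0,0,0]],[[0,0,0],[0,0,0]],[[0,0,0],[0,0,0]]]' 0.7 20
python3 - <<'E'
from h import *
s=manip.camera("side")[:,:,::-1]; t=manip.camera("top")[:,:,::-1]
cv2.imwrite("pics/d2.png",np.hstack([cv2.resize(s[140:220,385:465],(400,400),interpolation=2),cv2.resize(t[280:360,420:500],(400,400),interpolation=2)]))
print(manip.get_obs()["position"])
E
```

```text
clock: 7.3
position: [0.4679, -0.276, -0.0007]
ee_rot: [0.999, 0.043, 0.0, 0.0]
ft_force: [0.7, 1.0, 0.3]
grip_width: 0.817
grasp_force: 0.3
clock: 8.3
position: [0.4679, -0.276, -0.0005]
ee_rot: [0.999, 0.043, 0.0, 0.0]
ft_force: [-1.6, 1.1, 4.9]
grip_width: 0.769
grasp_force: 22.8
[ 0.46791107 -0.27601525 -0.00057921]
```

View pics/d2.png

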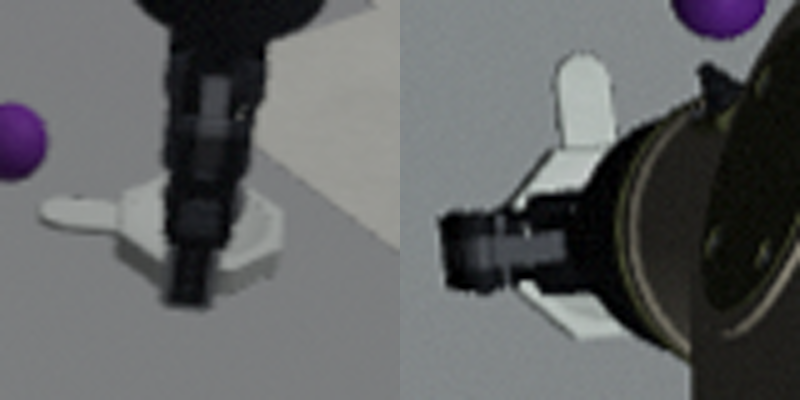

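Gripped: opening 0.769 is about 65 mm, force about 21–23 N, and the dish hardly shifted. Now a gentle lift.

```bash
python3 -m inch '[[[0,0,-0.01],[0,0,0]],[[0,0,-0.03],[0,0,0]],[[0,0,-0.07],[0,0,0]],[[0,0,-0.12],[0,0,0]],[[0,0,-0.18],[0,0,0]],[[0,0,-0.25],[0,0,0]],[[0,0,-0.32],[0,0,0]],[[0,0,-0.39],[0,0,0]],[[0,0,-0.46],[0,0,0]],[[0,0,-0.53],[0,0,0]]]'
python3 -m inch '[[[0,0,-0.08],[0,0,0]],[[0,0,-0.16],[0,0,0]],[[0,0,-0.24],[0,0,0]],[[0,0,-0.32],[0,0,0]],[[0,0,-0.4],[0,0,0]],[[0,0,-0.48],[0,0,0]],[[0,0,-0.55],[0,0,0]],[[0,0,-0.61],[0,0,0]],[[0,0,-0.66],[0,0,0]],[[0,0,-0.7],[0,0,0]]]'
python3 - <<'E'
from h import *
s=manip.camera("side")[:,:,::-1]; t=manip.camera("top")[:,:,::-1]
cv2.imwrite("pics/e1.png",np.hstack([cv2.resize(s[90:210,360:480],(400,400),interpolation=2),cv2.resize(t[260:380,400:520],(400,400),interpolation=2)]))
print(manip.get_obs())
E
```

```text
clock: 9.4
position: [0.4679, -0.2761, 0.0423]
ee_rot: [0.999, 0.043, 0.0, 0.0]
ft_force: [-0.2, -0.1, -2.2]
grip_width: 0.764
grasp_force: 22.8
clock: 10.4
position: [0.4679, -0.276, 0.098]
ee_rot: [0.999, 0.043, 0.0, 0.0]
ft_force: [-0.2, 0.6, -1.3]
grip_width: 0.767
grasp_force: 22.8
{'clock': 10.5, 'joint_pos': array([ 0.70328082,  0.28737683, -0.29199175,  1.82105306,  0.09454857,
        1.04602455, -1.10917008]), 'joint_velocities': array([ 0.00084161,  0.00818285,  0.00171472,  0.00836691,  0.00130684,
       -0.0097962 , -0.00021411]), 'tau': array([ 3.68769409e-02, -5.48909676e+01, -2.47588769e+00, -3.52946055e+01,
       -1.19867528e-02,  1.47222010e-01,  2.20513588e-02]), 'position': array([ 0.46802565, -0.27616213,  0.09812298]), 'ee_rot': array([9.99066564e-01, 4.31960680e-02, 2.52778897e-04, 1.90922808e-04]), 'ft_force': array([ 0.6707539 , -0.65347904, -1.59715972]), 'torque': array([0.01491159, 0.0153137 , 0.00545444]), 'grasp_force': 22.786071002483368, 'grip_width': 0.769661408201585}
```

View pics/e1.png

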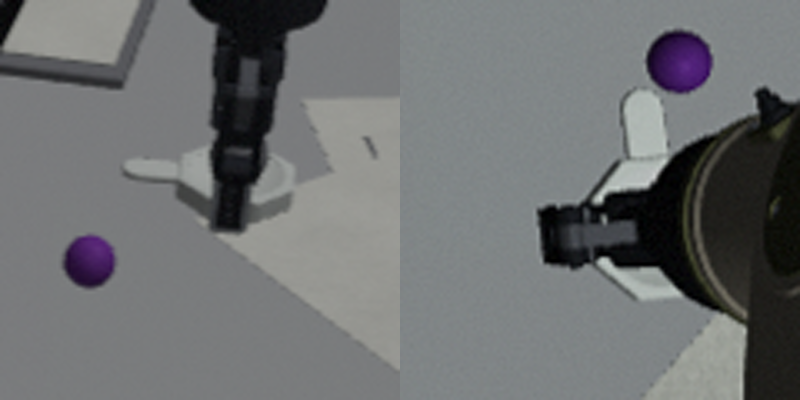

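The dish is lifted level with the tab still pointing away, and the measured weight (about 1.5 N) matches dish plus ball. Next I finish the lift and make the quarter turn.

```bash
python3 -m inch '[[[0,0,-0.03],[0,0,0]],[[0,0,-0.1],[0,0,0]],[[0,0,-0.2],[0,0,0]],[[0,0,-0.31],[0,0,0]],[[0,0,-0.43],[0,0,0]],[[0,0,-0.55],[0,0,0]],[[0,0,-0.66],[0,0,0]],[[0,0,-0.75],[0,0,0]],[[0,0,-0.81],[0,0,0]],[[0,0,-0.84],[0,0,0]]]'
python3 -m inch '[[[0,0,0],[0,0,-0.01]],[[0,0,0],[0,0,-0.04]],[[0,0,0],[0,0,-0.09]],[[0,0,0],[0,0,-0.15]],[[0,0,0],[0,0,-0.22]],[[0,0,0],[0,0,-0.29]],[[0,0,0],[0,0,-0.36]],[[0,0,0],[0,0,-0.43]],[[0,0,0],[0,0,-0.5]],[[0,0,0],[0,0,-0.57]]]'
python3 -m inch '[[[0,0,0],[0,0,-0.08]],[[0,0,0],[0,0,-0.16]],[[0,0,0],[0,0,-0.24]],[[0,0,0],[0,0,-0.32]],[[0,0,0],[0,0,-0.4]],[[0,0,0],[0,0,-0.48]],[[0,0,0],[0,0,-0.56]],[[0,0,0],[0,0,-0.64]],[[0,0,0],[0,0,-0.72]],[[0,0,0],[0,0,-0.8]]]'
python3 -m inch '[[[0,0,0],[0,0,-0.08]],[[0,0,0],[0,0,-0.16]],[[0,0,0],[0,0,-0.24]],[[0,0,0],[0,0,-0.32]],[[0,0,0],[0,0,-0.4]],[[0,0,0],[0,0,-0.47]],[[0,0,0],[0,0,-0.52]],[[0,0,0],[0,0,-0.55]],[[0,0,0],[0,0,-0.57]],[[0,0,0],[0,0,-0.57]]]'
python3 - <<'E'
from h import *
s=manip.camera("side")[:,:,::-1]; t=manip.camera("top")[:,:,::-1]
cv2.imwrite("pics/f1.png",np.hstack([cv2.resize(s[60:180,360:480],(400,400),interpolation=2),cv2.resize(t[260:380,390:510],(400,400),interpolation=2)]))
o=manip.get_obs();print(o["joint_pos"],o["position"],o["ee_rot"])
E
```

```text
clock: 11.5
position: [0.468, -0.2761, 0.1654]
ee_rot: [0.999, 0.043, 0.0, 0.0]
ft_force: [-0.2, 0.0, -2.4]
grip_width: 0.766
grasp_force: 22.8
clock: 12.5
position: [0.4676, -0.2759, 0.1644]
ee_rot: [0.964, 0.266, -0.0, -0.0]
ft_force: [-0.5, -0.2, -1.6]
grip_width: 0.771
grasp_force: 22.8
clock: 13.5
position: [0.4676, -0.2759, 0.1644]
ee_rot: [0.835, 0.551, -0.0, -0.0]
ft_force: [0.4, 0.9, -1.3]
grip_width: 0.772
grasp_force: 22.8
clock: 14.5
position: [0.4678, -0.276, 0.1647]
ee_rot: [0.693, 0.721, -0.0, -0.0]
ft_force: [0.2, 1.0, -1.2]
grip_width: 0.766
grasp_force: 22.8
[ 0.85162444  0.23551191 -0.45791096  1.74591031  0.11155538  1.18585959
  0.40155772] [ 0.46782947 -0.27605909  0.16486634] [ 6.93228186e-01  7.20718171e-01 -1.30032971e-05 -9.97870013e-07]
```

View pics/f1.png

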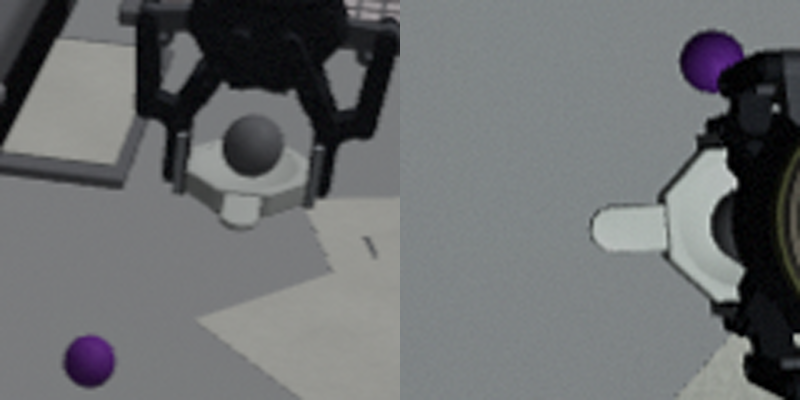

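The quarter turn is done: the tab points left (+y), and the ball sits centred in the level dish, clear of the fingers (side crop (253,146)). Next is the gentle carry to the left.

```bash
python3 -m inch '[[[0.005,0,0],[0,0,0]],[[0.02,0,0],[0,0,0]],[[0.045,0,0],[0,0,0]],[[0.08,0,0],[0,0,0]],[[0.125,0.002,0],[0,0,0]],[[0.18,0.005,0],[0,0,0]],[[0.245,0.009,0],[0,0,0]],[[0.32,0.014,0],[0,0,0]],[[0.4,0.02,0],[0,0,0]],[[0.48,0.026,0],[0,0,0]]]'
python3 -m inch '[[[0.08,0.006,0],[0,0,0]],[[0.16,0.012,0],[0,0,0]],[[0.24,0.018,0],[0,0,0]],[[0.32,0.024,0],[0,0,0]],[[0.4,0.03,0],[0,0,0]],[[0.48,0.036,0],[0,0,0]],[[0.56,0.042,0],[0,0,0]],[[0.64,0.048,0],[0,0,0]],[[0.72,0.054,0],[0,0,0]],[[0.8,0.06,0],[0,0,0]]]'
python3 -m inch '[[[0.08,0.006,0],[0,0,0]],[[0.16,0.012,0],[0,0,0]],[[0.24,0.018,0],[0,0,0]],[[0.32,0.024,0],[0,0,0]],[[0.4,0.03,0],[0,0,0]],[[0.48,0.036,0],[0,0,0]],[[0.56,0.042,0],[0,0,0]],[[0.64,0.048,0],[0,0,0]],[[0.72,0.054,0],[0,0,0]],[[0.8,0.06,0],[0,0,0]]]'
python3 -m inch '[[[0.08,0.006,0],[0,0,0]],[[0.16,0.012,0],[0,0,0]],[[0.24,0.018,0],[0,0,0]],[[0.32,0.024,0],[0,0,0]],[[0.4,0.03,0],[0,0,0]],[[0.48,0.036,0],[0,0,0]],[[0.56,0.042,0],[0,0,0]],[[0.64,0.048,0],[0,0,0]],[[0.72,0.054,0],[0,0,0]],[[0.8,0.06,0],[0,0,0]]]'
python3 -c "
from h import *
print(manip.get_obs()['joint_pos'])
s=manip.camera('side')[:,:,::-1];cv2.imwrite('pics/g1.png',s)"
```

```text
clock: 15.6
position: [0.4685, -0.2369, 0.165]
ee_rot: [0.693, 0.721, 0.0, 0.0]
ft_force: [0.1, 0.3, -2.0]
grip_width: 0.765
grasp_force: 22.8
clock: 16.6
position: [0.4707, -0.1729, 0.1649]
ee_rot: [0.693, 0.721, -0.0, 0.0]
ft_force: [0.2, 0.3, -2.6]
grip_width: 0.769
grasp_force: 22.8
clock: 17.6
position: [0.473, -0.1088, 0.1649]
ee_rot: [0.693, 0.721, -0.0, 0.0]
ft_force: [-1.0, -1.4, -2.0]
grip_width: 0.772
grasp_force: 22.8
clock: 18.6
position: [0.4753, -0.0446, 0.1649]
ee_rot: [0.693, 0.721, 0.0, 0.0]
ft_force: [0.3, 0.0, -0.5]
grip_width: 0.768
grasp_force: 22.8
[ 0.61546944  0.10455661 -0.64434637  1.89685559  0.06844513  1.1618243
 -0.01411703]
```

```bash
python3 -m inch '[[[0.005,0,0],[0,0,0]],[[0.02,0,0],[0,0,0]],[[0.045,0,0],[0,0,0]],[[0.08,0,0],[0,0,0]],[[0.125,0.002,0],[0,0,0]],[[0.18,0.005,0],[0,0,0]],[[0.245,0.009,0],[0,0,0]],[[0.32,0.014,0],[0,0,0]],[[0.4,0.019,0],[0,0,0]],[[0.48,0.024,0],[0,0,0]]]'
python3 -m inch '[[[0.08,0.005,0],[0,0,0]],[[0.16,0.01,0],[0,0,0]],[[0.24,0.015,0],[0,0,0]],[[0.32,0.02,0],[0,0,0]],[[0.4,0.025,0],[0,0,0]],[[0.48,0.03,0],[0,0,0]],[[0.56,0.035,0],[0,0,0]],[[0.64,0.04,0],[0,0,0]],[[0.72,0.045,0],[0,0,0]],[[0.8,0.05,0],[0,0,0]]]'
python3 -m inch '[[[0.08,0.005,0],[0,0,0]],[[0.16,0.01,0],[0,0,0]],[[0.24,0.015,0],[0,0,0]],[[0.32,0.02,0],[0,0,0]],[[0.4,0.025,0],[0,0,0]],[[0.48,0.03,0],[0,0,0]],[[0.56,0.035,0],[0,0,0]],[[0.64,0.04,0],[0,0,0]],[[0.72,0.045,0],[0,0,0]],[[0.8,0.05,0],[0,0,0]]]'
python3 -m inch '[[[0.08,0.005,0],[0,0,0]],[[0.16,0.01,0],[0,0,0]],[[0.24,0.015,0],[0,0,0]],[[0.32,0.02,0],[0,0,0]],[[0.4,0.025,0],[0,0,0]],[[0.48,0.03,0],[0,0,0]],[[0.56,0.035,0],[0,0,0]],[[0.64,0.04,0],[0,0,0]],[[0.72,0.045,0],[0,0,0]],[[0.8,0.05,0],[0,0,0]]]'
python3 -c "
from workcell import manip
print(manip.get_obs()['joint_pos'])"
```

```text
clock: 19.65
position: [0.4757, -0.006, 0.1649]
ee_rot: [0.693, 0.721, 0.0, 0.0]
ft_force: [0.6, -0.1, -1.6]
grip_width: 0.765
grasp_force: 22.8
clock: 20.65
position: [0.4771, 0.0579, 0.1649]
ee_rot: [0.693, 0.721, -0.0, 0.0]
ft_force: [-0.0, -0.4, -1.9]
grip_width: 0.764
grasp_force: 22.8
clock: 21.65
position: [0.4786, 0.122, 0.1649]
ee_rot: [0.693, 0.721, 0.0, 0.0]
ft_force: [0.8, 0.3, -1.3]
grip_width: 0.77
grasp_force: 22.8
clock: 22.65
position: [0.4801, 0.1861, 0.1649]
ee_rot: [0.693, 0.721, -0.0, 0.0]
ft_force: [0.6, 0.4, -2.5]
grip_width: 0.764
grasp_force: 22.8
[ 0.27336537  0.228524   -0.81446621  1.80142037  0.17872854  1.18751338
 -0.55608344]
```

```bash
python3 -m inch '[[[0.08,0.005,0],[0,0,0]],[[0.16,0.01,0],[0,0,0]],[[0.24,0.015,0],[0,0,0]],[[0.32,0.02,0],[0,0,0]],[[0.4,0.025,0],[0,0,0]],[[0.48,0.03,0],[0,0,0]],[[0.56,0.035,0],[0,0,0]],[[0.64,0.04,0],[0,0,0]],[[0.72,0.045,0],[0,0,0]],[[0.8,0.05,0],[0,0,0]]]'
python3 -m inch '[[[0.08,0.005,0],[0,0,0]],[[0.16,0.01,0],[0,0,0]],[[0.24,0.015,0],[0,0,0]],[[0.32,0.02,0],[0,0,0]],[[0.4,0.024,0],[0,0,0]],[[0.475,0.027,0],[0,0,0]],[[0.54,0.03,0],[0,0,0]],[[0.595,0.032,0],[0,0,0]],[[0.64,0.034,0],[0,0,0]],[[0.675,0.035,0],[0,0,0]]]'
python3 -m inch '[[[0.025,0,0],[0,0,0]],[[0.04,0,0],[0,0,0]],[[0.045,0,0],[0,0,0]],[[0.045,0,0],[0,0,0]],[[0.045,0,0],[0,0,0]],[[0.045,0,0],[0,0,0]],[[0.045,0,0],[0,0,0]],[[0.045,0,0],[0,0,0]],[[0.045,0,0],[0,0,0]],[[0.045,0,0],[0,0,0]]]'
python3 - <<'E'
from h import *
s=manip.camera("side")[:,:,::-1]; t=manip.camera("top")[:,:,::-1]
cv2.imwrite("pics/s9.png",s);cv2.imwrite("pics/t9.png",t)
cv2.imwrite("pics/h1.png",np.hstack([cv2.resize(s[240:480,240:480],(400,400),interpolation=2),cv2.resize(t[220:400,20:200],(400,400),interpolation=2)]))
E
```

```text
clock: 23.65
position: [0.4816, 0.2502, 0.1649]
ee_rot: [0.693, 0.721, -0.0, 0.0]
ft_force: [0.6, -1.9, -1.5]
grip_width: 0.768
grasp_force: 22.8
clock: 24.65
position: [0.4822, 0.304, 0.1649]
ee_rot: [0.693, 0.721, -0.0, 0.0]
ft_force: [0.3, 0.4, -2.1]
grip_width: 0.768
grasp_force: 22.8
clock: 25.65
position: [0.4821, 0.3074, 0.1649]
ee_rot: [0.693, 0.721, -0.0, 0.0]
ft_force: [-0.1, 0.4, -1.2]
grip_width: 0.766
grasp_force: 22.8
```

View pics/h1.png

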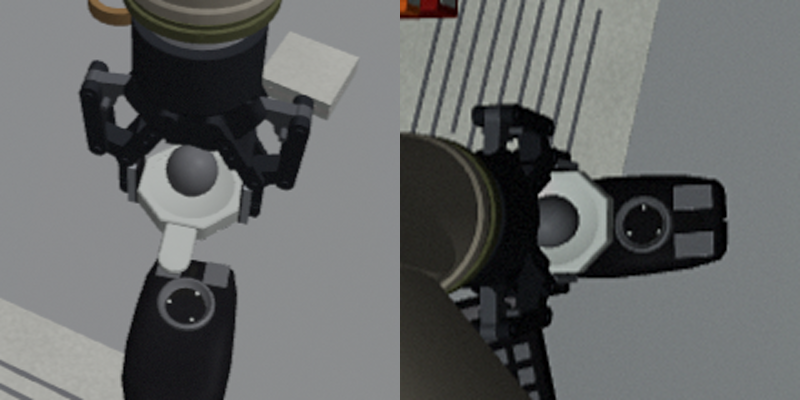

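The dish is over the trackball with the tab to the left. The ball shows at side (355,341) and top (90,320), and nothing else has moved. I'll let it settle, then triangulate the ball.

```bash
python3 -m inch '[[[0,0,0],[0,0,0]],[[0,0,0],[0,0,0]],[[0,0,0],[0,0,0]],[[0,0,0],[0,0,0]],[[0,0,0],[0,0,0]],[[0,0,0],[0,0,0]],[[0,0,0],[0,0,0]],[[0,0,0],[0,0,0]],[[0,0,0],[0,0,0]],[[0,0,0],[0,0,0]]]'
python3 -m inch '[[[0,0,0],[0,0,0]],[[0,0,0],[0,0,0]],[[0,0,0],[0,0,0]],[[0,0,0],[0,0,0]],[[0,0,0],[0,0,0]],[[0,0,0],[0,0,0]],[[0,0,0],[0,0,0]],[[0,0,0],[0,0,0]],[[0,0,0],[0,0,0]],[[0,0,0],[0,0,0]]]'
python3 - <<'E'
from h import *
print("ball",cross("top",[[89.75,319.9]],"side",[[354.6,341.4]]))
print("rim R corner x/y", onplane("top",[[20+(612-400)*.45,319.5]],.189), "tab tip side", cross("top",[[89.75,319.9]],"side",[[354.6,341.4]])[1])
s=cv2.imread("pics/s9.png").astype(int); s2=manip.camera("side")[:,:,::-1].astype(int)
print("change since",np.abs(s2-s)[300:420,300:420].mean())
# palm end of trackball, side view vs start
c,d=ray("side",[[348,440]]); print(manip.get_obs()["position"], manip.get_obs()["joint_velocities"].round(3))
E
```

```text
clock: 26.75
position: [0.4821, 0.3074, 0.1649]
ee_rot: [0.693, 0.721, -0.0, 0.0]
ft_force: [0.8, 0.2, -1.0]
grip_width: 0.767
grasp_force: 22.8
clock: 27.75
position: [0.4821, 0.3074, 0.1649]
ee_rot: [0.693, 0.721, -0.0, 0.0]
ft_force: [0.4, -0.4, -1.5]
grip_width: 0.769
grasp_force: 22.8
ball (array([0.48206661, 0.30105628, 0.19581299]), np.float64(0.0005002889552182605))
rim R corner x/y [[0.48222969 0.26687049 0.189     ]] tab tip side 0.0005002889552182605
change since 1.0692824074074074
[0.48212404 0.30735023 0.16490466] [-0.     0.    -0.001  0.    -0.001  0.001  0.001]
```

```bash
python3 -c "
from workcell import manip
print(manip.hand_in())"
```

```text
the job is handed in; nothing more can be done
None
```

The job is handed in at about 28 s. The arm is holding the dish still and level over the trackball, underside about 16.5 cm above the desk, with the tab pointing left towards the palm end. The grey ball is centred, grip read 22.8 N at each check, and camera and arm readings put the dish within about 1 cm of the trackball's middle.

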